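# Make up two sampling kits from the stock

## Task

Make up the two kits from the stock on the desk: the blue case gets the white sample jar in its large pocket and the blue-capped vial in its small pocket; the yellow case gets the amber dropper bottle in its large pocket and the red-capped vial in its small pocket. Stand each thing upright on the floor of its pocket. The black-capped and the white-capped vial are not wanted: leave them standing where they are.

Things in the scene. Friction and masses are not known exactly. Their poses are not given: they have to be found in the camera images.
- jar: White plastic sample jar with a white screw lid, 54 mm across, 66 mm tall, about 110 g, upright in the stock on the desk. Origin: centre of its underside; z up. Goes to the blue case's large pocket.
- dropper: Amber dropper bottle with a black cap, body 37 mm across up to about 45 mm height, narrowing to the cap above, 81 mm tall, about 55 g, upright in the stock on the desk. Origin: centre of its underside; z up. Goes to the yellow case's large pocket.
- red_vial: Sample vial: clear body with a red screw cap, 25 mm across, 55 mm tall, about 18 g, stands upright in the stock on the desk. Origin: centre of its underside; z up. Goes to the yellow case's small pocket.
- blue_vial: Sample vial: clear body with a blue screw cap, 27 mm across, 51 mm tall, about 18 g, stands upright in the stock on the desk. Origin: centre of its underside; z up. Goes to the blue case's small pocket.
- black_vial: Sample vial: clear body with a black screw cap, 25 mm across, 51 mm tall, about 18 g, stands upright in the stock on the desk. Origin: centre of its underside; z up. Not wanted: leave it standing.
- white_vial: Sample vial: clear body with a white screw cap, 27 mm across, 49 mm tall, about 18 g, stands upright in the stock on the desk. Origin: centre of its underside; z up. Not wanted: leave it standing.
- blue_case: Blue open kit case, fixed to the desk, 98 (x) x 158 (y) mm, rim 18 mm high, with a grey insert, top at 16 mm. Two round pockets, 9 mm deep, floors 7 mm above the desk: large, 76 mm across, centre x = 0, y = +28 mm; small, 46 mm across, centre x = 0, y = -45 mm, in the case's frame. Origin: centre of its underside; z up, y along its length. Takes the jar and the blue-capped vial.
- yellow_case: Yellow open kit case, fixed to the desk, 98 (x) x 158 (y) mm, rim 18 mm high, with a grey insert, top at 16 mm. Two round pockets, 9 mm deep, floors 7 mm above the desk: large, 60 mm across, centre x = 0, y = +28 mm; small, 46 mm across, centre x = 0, y = -45 mm, in the case's frame. Origin: centre of its underside; z up, y along its length. Takes the dropper bottle and the red-capped vial.
There are look-alikes about, which are no part of the job. Leave any purple look-alike of the white_vial alone.

How it is judged:
At the end, for the whole second after the job is handed in: Jar and blue-capped vial in the blue case, dropper bottle and red-capped vial in the yellow case, each in its pocket within 13 mm of its centre (case x and y), on its floor within 3 mm, upright within 0.12 rad, at rest; black- and white-capped vials upright within 20 mm of their starts (x of jar in the frame of blue_case between -0.013 and 0.013 m and y of jar in the frame of blue_case between 0.015 and 0.041 m and z of each of jar, blue_vial in the frame of blue_case below 0.01 m and angle between each of jar, blue_vial, dropper, red_vial, black_vial, white_vial's own z axis and vertical below 0.12 rad and linear speed of each of jar, blue_vial, dropper, red_vial below 0.02 m/s and x of blue_vial in the frame of blue_case between -0.013 and 0.013 m and y of blue_vial in the frame of blue_case between -0.058 and -0.032 m and x of dropper in the frame of yellow_case between -0.013 and 0.013 m and y of dropper in the frame of yellow_case between 0.015 and 0.041 m and z of each of dropper, red_vial in the frame of yellow_case below 0.01 m and x of red_vial in the frame of yellow_case between -0.013 and 0.013 m and y of red_vial in the frame of yellow_case between -0.058 and -0.032 m and distance of each of black_vial, white_vial from where it was at the start of the episode below 0.02 m); the robot touches nothing.
It fails at once if the black-capped vial was knocked over or shoved away (angle between black_vial's own z axis and vertical above 0.5 rad or distance of black_vial from where it was at the start of the episode above 0.03 m).
It fails at once if the white-capped vial was knocked over or shoved away (angle between white_vial's own z axis and vertical above 0.5 rad or distance of white_vial from where it was at the start of the episode above 0.03 m).
It also fails if it takes over 109 s, if anything falls off the work surface, if the arm or the gripper's body presses on something with over 40 N, if the wrist force passes 120 N, or if a joint passes its speed limit or range.

## Robot

A 6-joint arm with a two-finger parallel gripper is mounted at the origin on the work surface; the furniture and walls round the work are solid. World frame = base frame: x ahead of the robot, y to its left, z up, the work surface at z = 0. Lengths are in m, angles in rad, forces in N, time in s.
With the tool pointing down it reaches from about 0.275 to 1 m from the base axis. Payload 8.4 kg.
Tool frame: the origin (TCP) lies midway between the tips of the shut fingers; the grasp point (between the pads) lies manip.grasp_offset behind it (manip.grasp_offset is the distance from the TCP to the grasp point, in m); z points along the fingers, y is the direction in which the jaws open and shut (so a half turn about z gives the same grasp; the last joint's range is limited). The gripper opens to 85 mm and grips with 20 to 120 N. Pads are 22 mm wide; open, the fingers measure 114 mm over their backs; the gripper's body (76 mm by 85 mm) begins 54 mm behind the grasp point. The pads swing forward as they close: fully open they stand 13 mm farther back than shut.
Start: joints at [1.331, 0.353, 1.633, -0, 1.155, -0.002], TCP at [0.147, 0.607, 0.231] pointing down, gripper open.
Joint ranges: [-2.63, 2.63], [-0.92, 2.1], [0.06, 2.66], [-1.3, 4.44], [0, 2.69], [-3.02, 3.02]. Speed limits (rad/s): [2.22, 2.22, 2.79, 3.14, 3.14, 3.14].

## Interface

Orientations are given as a unit quaternion [w, x, y, z].
In Python, from bench import sensors, eyes, order, manip gives the robot as it stands.
- The arm moves only by the tool step_arm, never from a script. Its argument "commands" is a list of rows, each an object of numbers: "dx", "dy", "dz": the shift along the tool's x, y, z in units of 25 mm (1.0 is 25 mm); "yaw": the turn about the tool's z in units of 5 degrees (1.0 is 5 degrees); "jaw": the closure, from 0 (fully open) to 1 (shut). A call has 1 to 10 rows; each row shifts and turns the commanded pose from where the row before left it, along the tool's axes as they then stand; what a row does not reach is not made up. A row lasts 1/12 s, in which the tool goes at most 41.7 mm and 7.16 degrees, less where a joint would pass 70% of its speed; a pose out of reach is approached as far as the arm can. A call is refused whole if a number of a shift passes 1 or a number of a turn 1, either way. A call with a gripper value outside its range is refused whole. The fingers move at their own pace and stop on an object; "grip_force" is the grip in N (left out, the last holds). Time passes only in rows, so rows that do not move let the fingers close. It gives the time, the measured TCP pose, the force and the opening at its end, in the units of the state.
- sensors.observe(): the state, without advancing time (a new reading comes with each control period).
- eyes.get_image(name): name is "scene" or "top"; returns the picture (384x512x3 uint8, red, green, blue); there is no depth.
- eyes.camera_model(name): a dict with "fx", "fy", "cx", "cy" (pixels), "camera_from_world" (4x4, takes a point from world to camera coordinates). Camera axes: x right, y down, z forward; pixel columns grow to the right and rows downward; lengths in m; the calibration is good to about 2 mm. A picture is of the moment at which its call begins. camera_model takes no time and is no camera call.
- order.sign_off(): hands the job in, once; it reports no verdict.
Trained networks look in the newest picture that a camera, given by its name, has taken for a name from the list of things; names that differ only in an ending like _2 or _b are one class to them, and where a whole thing is asked for, a point or a joint stands for the part that bears it (a point fixed in the world has none). Each returns a list of dicts, best first, with "p" (0 to 1); they miss things now and then, are a little off and sometimes report something else, mostly with a low value. They report only what shows in the picture. A call takes as long as a camera call. They do not tell look-alikes from the thing itself.
- eyes.trace(camera, name): "region" (384x512 bool, what is visible of it) and "extent" ([left, top, right, bottom] in pixels, round what is visible of it).
The state is a dict: "time_s": time; "q": joint angles; "dq": joint speeds; "effort": joint torques, N m; "ee_pos": TCP position; "tool_rot": TCP orientation; "wrist_force": force on the tool from outside, world axes, zero at the start; "wrist_torque": the same for the moment, N m; "grip_width": finger opening in m.
Only numpy, scipy, OpenCV 4.12 (cv2) and the standard library are available. Lean on these libraries where they do the work, as an engineer would, in place of code of your own. Each camera call takes 0.05 s, during which the arm holds its last target. There are 200 camera calls.

## Working session

There is one attempt and no reset: what is moved stays moved. The work goes in short steps, Python scripts to look and compute and a tool call to move; the robot and the scene stay as the last step left them, time stands still between calls to the robot, and variables do not carry over. Pictures are saved under pics/ and viewed, about 12 in all and at most 16, crops included, and the job is handed in when it is done.

Besides the shell and the picture viewer there is one more tool, called after ">>>" in YAML: its name, and indented under it one key for each argument. step_arm: Moves the arm, as the interface text tells. Its arguments: {"type":"object","properties":{"commands":{"type":"array"},"grip_force":{"type":"number"}},"required":["commands"]}

```bash
mkdir -p pics; ls; python3 - <<'E'
from bench import sensors, eyes, order, manip
import cv2,numpy as np
print(manip.grasp_offset, sensors.observe())
for n in("scene","top"):
    im=eyes.get_image(n); cv2.imwrite(f"pics/{n}0.png",im[:,:,::-1])
    m=eyes.camera_model(n); print(n,m)
    for t in "jar dropper red_vial blue_vial black_vial white_vial blue_case yellow_case".split():
        print(t,[(round(d["p"],2),d["extent"]) for d in eyes.trace(n,t)][:5])
E
```

```text
pics
0.0187 {'time_s': 0.0, 'q': array([ 1.33059121e+00,  3.53666350e-01,  1.63414150e+00,  1.96725082e-05,
        1.15522212e+00, -2.41024954e-03]), 'dq': array([-0.00073928, -0.00032776,  0.00124277,  0.00050076,  0.00015269,
        0.00074022]), 'effort': array([-9.55306677e-04, -6.05265069e+01, -3.42051423e+01,  6.26706128e-05,
        9.62354417e-03, -2.30147157e-05]), 'ee_pos': array([0.1471089 , 0.60693705, 0.23054717]), 'tool_rot': array([-9.58951604e-05,  1.18621415e-01,  9.92939295e-01, -7.12288208e-04]), 'wrist_force': array([ 0.7004704 ,  0.1897181 , -0.32135921]), 'wrist_torque': array([0.02087951, 0.00957052, 0.055248  ]), 'grip_width': 0.08565377608782124}
scene {'fx': 472.66366416409335, 'fy': 472.66366416409335, 'cx': 266.1569783340366, 'cy': 194.6746047314334, 'camera_from_world': array([[ 0.99597014, -0.08874596, -0.01294766, -0.5192355 ],
       [-0.08142723, -0.83427722, -0.54529912,  0.10270692],
       [ 0.03759116,  0.54415593, -0.83814153,  0.84612958],
       [ 0.        ,  0.        ,  0.        ,  1.        ]])}
jar [(0.95, [240.7, 116.0, 270.4, 156.2])]
[... 372 characters left out ...]
llow_case [(0.91, [286.5, 120.6, 344.0, 188.3])]
top {'fx': 375.5416727115271, 'fy': 375.5416727115271, 'cx': 253.46586385847002, 'cy': 192.59264739870284, 'camera_from_world': array([[-0.00295601, -0.999934  , -0.01110215,  0.05864511],
       [-0.98055695,  0.00507677, -0.19616906,  0.52406563],
       [ 0.19621248,  0.01030642, -0.98050724,  0.77885412],
       [ 0.        ,  0.        ,  0.        ,  1.        ]])}
jar [(0.95, [182.5, 184.9, 211.6, 209.5])]
dropper []
red_vial []
blue_vial [(0.72, [261.4, 188.7, 270.9, 199.3])]
black_vial [(0.7, [194.8, 229.8, 211.1, 239.0])]
white_vial [(0.44, [285.8, 204.7, 300.9, 221.2])]
blue_case []
yellow_case [(0.55, [175.0, 131.0, 253.0, 176.2])]
```

```bash
python3 - <<'E'
import cv2
a=cv2.imread("pics/scene0.png");
cv2.imwrite("pics/s_crop.png",cv2.resize(a[100:300,170:400],None,fx=3,fy=3,interpolation=cv2.INTER_CUBIC))
b=cv2.imread("pics/top0.png"); cv2.imwrite("pics/t_full.png",cv2.resize(b[60:320,120:400],None,fx=2.3,fy=2.3,interpolation=cv2.INTER_CUBIC))
E
```

```text
(no output)
```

View pics/s_crop.png

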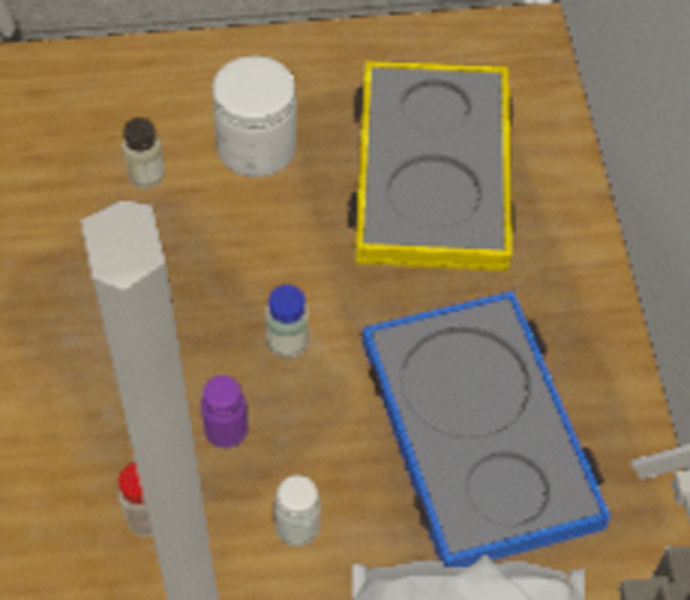

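View pics/t_full.png

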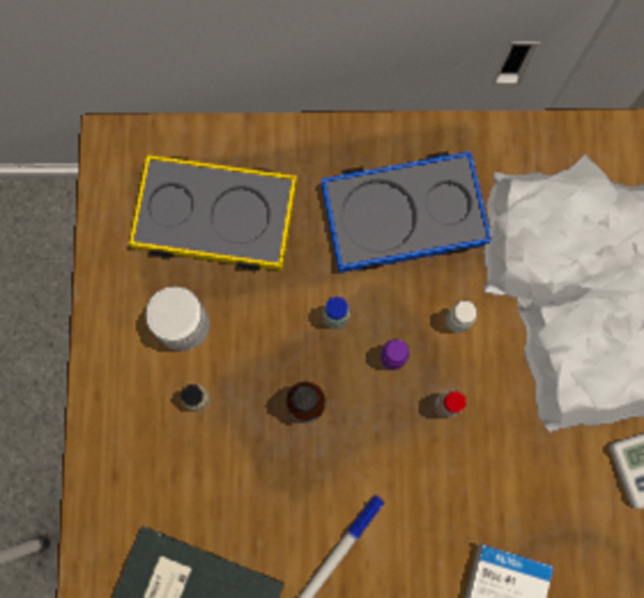

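The blue vial is at scene crop (287,318), top crop (337,308). Red is at top (455,402), the jar at (175,316) and the dropper at (306,399), which is hidden behind a grey post in the scene view. The confusable ones are the purple look-alike of the white vial at (396,352), white at (463,313) and black at (193,397). The colours settle which is which. Next I'll look at the full scene for the post and compute positions.

```bash
cat > h.py <<'E'
import numpy as np
from bench import eyes
def ray(cam,u,v,z):
    m=eyes.camera_model(cam);T=m["camera_from_world"];R=T[:3,:3];c=-R.T@T[:3,3]
    d=R.T@np.array([(u-m["cx"])/m["fx"],(v-m["cy"])/m["fy"],1]);return c+d*(z-c[2])/d[2]
tc=lambda u,v,z:ray("top",120+u/2.3,60+v/2.3,z)
sc=lambda u,v,z:ray("scene",170+u/3,100+v/3,z)
def proj(cam,p):
    m=eyes.camera_model(cam);q=m["camera_from_world"]@np.r_[p,1];return m["fx"]*q[0]/q[2]+m["cx"],m["fy"]*q[1]/q[2]+m["cy"]
E
python3 - <<'E'
from h import *
np.set_printoptions(precision=4,suppress=True)
P=dict(jar=(175,316,.066),dropper=(306,399,.081),red=(455,402,.055),blue=(337,308,.051),black=(193,397,.051),white=(463,313,.049),purple=(396,352,.049))
for k,v in P.items(): print(k,tc(*v)[:2])
S=dict(jar=(254,85,.066),blue=(288,301,.051),black=(140,130,.051),white=(298,490,.049),purple=(223,390,.049))
for k,v in S.items(): print('s',k,sc(*v)[:2])
Y=[tc(*p,.018)[:2] for p in [(149,156),(296,176),(282,267),(131,244)]]
B=[tc(*p,.018)[:2] for p in [(322,180),(470,154),(490,242),(341,270)]]
YS=[sc(*p,.018)[:2] for p in [(365,62),(508,68),(510,252),(358,247)]]
BS=[sc(*p,.018)[:2] for p in [(364,328),(512,294),(606,520),(448,558)]]
for n,q in (("Y",Y),("B",B),("Ys",YS),("Bs",BS)):
    q=np.array(q); print(n,q.mean(0),[np.linalg.norm(q[i]-q[i-1]) for i in range(4)]); print(q.tolist())
print("pockets z=.016 ; Ysmall,Ylarge,Blarge,Bsmall")
for p in [(171,205),(241,215),(379,216),(448,203)]: print(tc(*p,.016)[:2])
for p in [(435,106),(434,190),(465,382),(508,490)]: print('s',sc(*p,.016)[:2])
for c in("scene","top"):
    T=eyes.camera_model(c)["camera_from_world"];print(c,-T[:3,:3].T@T[:3,3])
E
```

```text
jar [0.5116 0.1811]
dropper [0.4314 0.0574]
red [ 0.4304 -0.0818]
blue [0.5214 0.0276]
black [0.4364 0.1645]
white [ 0.5163 -0.0936]
purple [ 0.4787 -0.0283]
s jar [0.5163 0.1826]
s blue [0.5241 0.0266]
s black [0.4411 0.1652]
s white [ 0.5188 -0.0942]
s purple [ 0.482  -0.0283]
Y [0.6308 0.1517] [np.float64(0.09586506064999221), np.float64(0.15471083246363643), np.float64(0.09773624172039208), np.float64(0.1560635709843072)]
[[0.6900967082530507, 0.22081830601495603], [0.6671525731604518, 0.06781827873899784], [0.5704553729559863, 0.08203180814743158], [0.5954542973686497, 0.23608015110049235]]
B [ 0.6287 -0.0446] [np.float64(0.09741700249574275), np.float64(0.1559793739202609), np.float64(0.09593872389273637), np.float64(0.15411743319498122)]
[[0.6626251396946092, 0.04097535889910369], [0.6898727185031204, -0.11260567683653178], [0.5953616429195326, -0.12909492588553553], [0.5669974577620687, 0.022389912349063384]]
Ys [0.6327 0.1534] [np.float64(0.15578643599064398), np.float64(0.09861301614507945), np.float64(0.15400838237836578), np.float64(0.0958245658787718)]
[[0.5959965136023893, 0.23761406065136803], [0.6934077824227627, 0.22226571676563744], [0.6681395003843662, 0.07034436946503925], [0.5732224642845609, 0.08350125678246123]]
Bs [ 0.6306 -0.0451] [np.float64(0.15479034871983127), np.float64(0.09525495960829691), np.float64(0.1558698313613925), np.float64(0.09247811950698188)]
[[0.5699445107688205, 0.023550319488159666], [0.6639140844883052, 0.03914604149634482], [0.6900347242375828, -0.11451955812737513], [0.5986285237576587, -0.12855911301246842]]
pockets z=.016 ; Ysmall,Ylarge,Blarge,Bsmall
[0.6373 0.1967]
[0.6261 0.1244]
[ 0.6242 -0.0172]
[ 0.6376 -0.0883]
s [0.6388 0.1952]
s [0.6279 0.1248]
s [ 0.6257 -0.0185]
s [ 0.639  -0.0903]
scene [ 0.4937 -0.4208  0.7585]
top [0.3612 0.048  0.8671]
```

View pics/scene0.png

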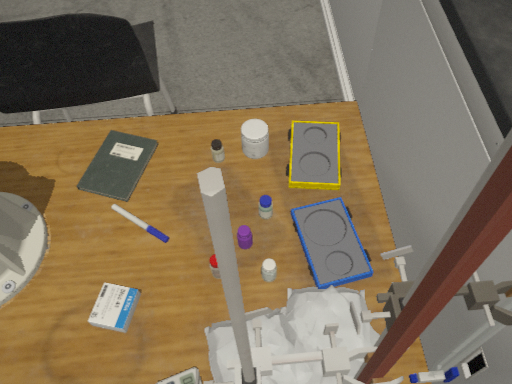

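View pics/top0.png

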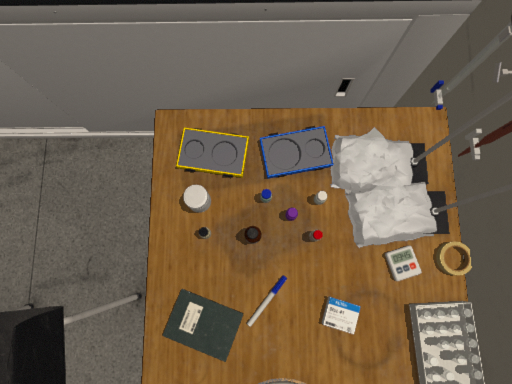

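The post is a retort stand near the scene camera, at about y=-0.3 and clear of the work. I averaged the two cameras, which agree to 2–5 mm:

| Thing | x (m) | y (m) |
|---|---|---|
| Jar | .514 | .182 |
| Dropper | .433 | .057 |
| Red vial | .432 | -.082 |
| Blue vial | .523 | .027 |
| Yellow small pocket | .638 | .196 |
| Yellow large pocket | .627 | .125 |
| Blue large pocket | .625 | -.018 |
| Blue small pocket | .638 | -.089 |

I'll start with the blue vial. First I turn the tool square with the world, so that tool x = -X and tool y = +Y.

>>> step_arm:
  commands:
    - {"dx":0,"yaw":-1}
    - {"yaw":-1}
    - {"yaw":-0.72}
    - {"dx":-0.65,"dy":-1}
    - {"dx":-0.65,"dy":-1}
    - {"dx":-0.65,"dy":-1}
    - {"dx":-0.65,"dy":-1}
    - {"dx":-0.65,"dy":-1}
    - {"dx":-0.65,"dy":-1}
    - {"dx":-0.65,"dy":-1}
  grip_force: 25

```text
validation failed for argument at $.co...
```

>>> step_arm:
  commands:
    - {"dx":-0.65,"dy":-1}
    - {"dx":-0.65,"dy":-1}
    - {"dx":-0.65,"dy":-1}
    - {"dx":-0.65,"dy":-1}
    - {"dx":-0.65,"dy":-1}
    - {"dx":-0.65,"dy":-1}
    - {"dx":-0.65,"dy":-1}
    - {"dx":-0.65,"dy":-1}
    - {"dx":-0.65,"dy":-1}
    - {"dx":-0.65,"dy":-1}

```text
validation failed for argument at $.co...
```

>>> step_arm:
  commands:
    - {"dx":0,"dy":0,"dz":0,"yaw":-1,"jaw":0}
    - {"dx":0,"dy":0,"dz":0,"yaw":-1,"jaw":0}
    - {"dx":0,"dy":0,"dz":0,"yaw":-0.72,"jaw":0}
    - {"dx":-0.65,"dy":-1,"dz":0,"yaw":0,"jaw":0.3}
    - {"dx":-0.65,"dy":-1,"dz":0,"yaw":0,"jaw":0.3}
    - {"dx":-0.65,"dy":-1,"dz":0,"yaw":0,"jaw":0.3}
    - {"dx":-0.65,"dy":-1,"dz":0,"yaw":0,"jaw":0.3}
    - {"dx":-0.65,"dy":-1,"dz":0,"yaw":0,"jaw":0.3}
    - {"dx":-0.65,"dy":-1,"dz":0,"yaw":0,"jaw":0.3}
    - {"dx":-0.65,"dy":-1,"dz":0,"yaw":0,"jaw":0.3}
  grip_force: 25

```text
time_s: 1.73
ee_pos: [0.2615, 0.4311, 0.2314]
tool_rot: [0.0, 0.0, 1.0, 0.0]
wrist_force: [1.6, 0.5, -0.8]
grip_width: 0.0597
```

>>> step_arm:
  commands:
    - {"dx":-0.65,"dy":-1,"dz":0,"yaw":0,"jaw":0.3}
    - {"dx":-0.65,"dy":-1,"dz":0,"yaw":0,"jaw":0.3}
    - {"dx":-0.65,"dy":-1,"dz":0,"yaw":0,"jaw":0.3}
    - {"dx":-0.65,"dy":-1,"dz":0,"yaw":0,"jaw":0.3}
    - {"dx":-0.65,"dy":-1,"dz":0,"yaw":0,"jaw":0.3}
    - {"dx":-0.65,"dy":-1,"dz":0,"yaw":0,"jaw":0.3}
    - {"dx":-0.65,"dy":-1,"dz":0,"yaw":0,"jaw":0.3}
    - {"dx":-0.65,"dy":-1,"dz":0,"yaw":0,"jaw":0.3}
    - {"dx":-0.65,"dy":-1,"dz":0,"yaw":0,"jaw":0.3}
    - {"dx":-0.65,"dy":-1,"dz":0,"yaw":0,"jaw":0.3}

```text
time_s: 2.57
ee_pos: [0.424, 0.181, 0.2316]
tool_rot: [0.0, 0.0, 1.0, 0.0]
wrist_force: [0.6, -0.7, -1.1]
grip_width: 0.0601
```

>>> step_arm:
  commands:
    - {"dx":-0.65,"dy":-1,"dz":0,"yaw":0,"jaw":0.3}
    - {"dx":-0.65,"dy":-1,"dz":0,"yaw":0,"jaw":0.3}
    - {"dx":-0.65,"dy":-1,"dz":0,"yaw":0,"jaw":0.3}
    - {"dx":-0.65,"dy":-1,"dz":0,"yaw":0,"jaw":0.3}
    - {"dx":-0.65,"dy":-1,"dz":0,"yaw":0,"jaw":0.3}
    - {"dx":-0.73,"dy":-1,"dz":0,"yaw":0,"jaw":0.3}
    - {"dx":0,"dy":-0.16,"dz":1,"yaw":0,"jaw":0.3}
    - {"dx":0,"dy":0,"dz":1,"yaw":0,"jaw":0.3}
    - {"dx":0,"dy":0,"dz":1,"yaw":0,"jaw":0.3}
    - {"dx":0,"dy":0,"dz":1,"yaw":0,"jaw":0.3}

```text
time_s: 3.4
ee_pos: [0.5229, 0.0278, 0.1305]
tool_rot: [0.0, 0.001, 1.0, 0.0]
wrist_force: [-1.0, -0.6, -0.1]
grip_width: 0.0598
```

>>> step_arm:
  commands:
    - {"dx":0,"dy":0,"dz":1,"yaw":0,"jaw":0.3}
    - {"dx":0,"dy":0,"dz":1,"yaw":0,"jaw":0.3}
    - {"dx":0,"dy":0,"dz":1,"yaw":0,"jaw":0.3}
    - {"dx":0,"dy":0,"dz":1,"yaw":0,"jaw":0.3}
    - {"dx":0,"dy":0,"dz":0.6,"yaw":0,"jaw":0.3}
    - {"dx":0,"dy":0,"dz":0,"yaw":0,"jaw":0.6}
    - {"dx":0,"dy":0,"dz":0,"yaw":0,"jaw":0.8}
    - {"dx":0,"dy":0,"dz":0,"yaw":0,"jaw":0.9}
    - {"dx":0,"dy":0,"dz":0,"yaw":0,"jaw":1}
    - {"dx":0,"dy":0,"dz":0,"yaw":0,"jaw":1}

```text
time_s: 4.23
ee_pos: [0.5237, 0.0283, 0.0175]
tool_rot: [0.001, 0.0, 1.0, 0.0]
wrist_force: [0.4, 0.3, 1.2]
grip_width: 0.0246
```

```bash
python3 - <<'E'
from bench import sensors, eyes
import cv2,numpy as np
a=eyes.get_image("scene")[100:300,170:400,::-1]
b=eyes.get_image("top")[110:260,150:380,::-1]
f=lambda i:cv2.resize(i,None,fx=1.7*2,fy=1.7*2,interpolation=cv2.INTER_CUBIC)
cv2.imwrite("pics/c1.png",cv2.resize(a,None,fx=3,fy=3,interpolation=cv2.INTER_CUBIC))
print(sensors.observe()["grip_width"],sensors.observe()["ee_pos"])
E
```

```text
0.025044035170671938 [0.52336837 0.02827422 0.01720429]
```

View pics/c1.png

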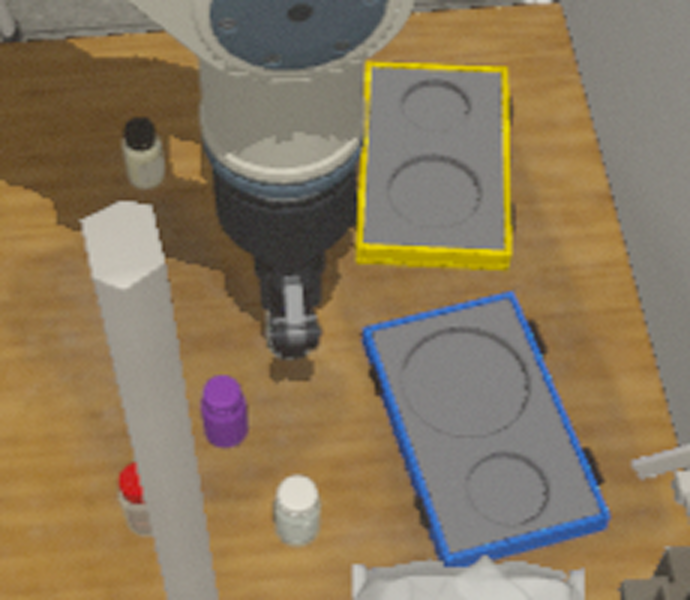

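Gripped (25 mm), and everything else is standing. Next: lift and carry to the blue small pocket.

>>> step_arm:
  commands:
    - {"dx":0,"dy":0,"dz":-0.6,"yaw":0,"jaw":1}
    - {"dx":0,"dy":0,"dz":-0.8,"yaw":0,"jaw":1}
    - {"dx":0,"dy":0,"dz":-0.8,"yaw":0,"jaw":1}
    - {"dx":0,"dy":0,"dz":-0.8,"yaw":0,"jaw":1}
    - {"dx":-0.77,"dy":-0.78,"dz":0,"yaw":0,"jaw":1}
    - {"dx":-0.77,"dy":-0.78,"dz":0,"yaw":0,"jaw":1}
    - {"dx":-0.77,"dy":-0.78,"dz":0,"yaw":0,"jaw":1}
    - {"dx":-0.77,"dy":-0.78,"dz":0,"yaw":0,"jaw":1}
    - {"dx":-0.77,"dy":-0.78,"dz":0,"yaw":0,"jaw":1}
    - {"dx":-0.74,"dy":-0.78,"dz":0,"yaw":0,"jaw":1}

```text
time_s: 5.17
ee_pos: [0.6384, -0.0899, 0.0919]
tool_rot: [0.0, 0.0, 1.0, -0.0]
wrist_force: [0.7, 0.4, 0.3]
grip_width: 0.0246
```

>>> step_arm:
  commands:
    - {"dx":0,"dy":0,"dz":0.8,"yaw":0,"jaw":1}
    - {"dx":0,"dy":0,"dz":0.8,"yaw":0,"jaw":1}
    - {"dx":0,"dy":0,"dz":0.5,"yaw":0,"jaw":1}
    - {"dx":0,"dy":0,"dz":0.3,"yaw":0,"jaw":1}
    - {"dx":0,"dy":0,"dz":0.1,"yaw":0,"jaw":1}
    - {"dx":0,"dy":0,"dz":0,"yaw":0,"jaw":1}

```text
time_s: 5.67
ee_pos: [0.6371, -0.0885, 0.0286]
tool_rot: [-0.0, 0.0, 1.0, 0.0]
wrist_force: [-0.0, 0.3, -1.8]
grip_width: 0.0245
```

```bash
cat > look.py <<'E'
import sys,cv2
from bench import sensors, eyes
n=sys.argv[1]
a=eyes.get_image("scene")[100:300,170:400,::-1]
cv2.imwrite(f"pics/{n}.png",cv2.resize(a,None,fx=3,fy=3,interpolation=cv2.INTER_CUBIC))
s=sensors.observe();print(s["grip_width"],s["ee_pos"],s["wrist_force"])
E
python3 look.py c2
```

```text
0.024883214444282424 [ 0.63763985 -0.08855524  0.02925144] [0.65454575 0.68925208 0.49683151]
```

View pics/c2.png

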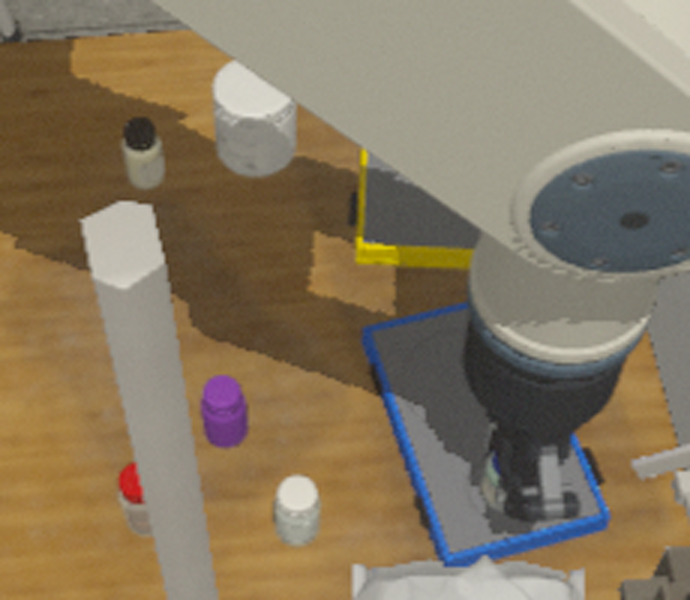

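The vial is held over the small pocket, at crop (500,490), about 4 mm above the floor. Lower, release and rise.

>>> step_arm:
  commands:
    - {"dx":0,"dy":0,"dz":0.1,"yaw":0,"jaw":1}
    - {"dx":0,"dy":0,"dz":0.06,"yaw":0,"jaw":1}
    - {"dx":0,"dy":0,"dz":0,"yaw":0,"jaw":1}
    - {"dx":0,"dy":0,"dz":0,"yaw":0,"jaw":1}

```text
time_s: 6.05
ee_pos: [0.6376, -0.0888, 0.0251]
tool_rot: [0.0, 0.0, 1.0, -0.0]
wrist_force: [0.2, -0.2, 0.1]
grip_width: 0.0248
```

>>> step_arm:
  commands:
    - {"dx":0,"dy":0,"dz":0,"yaw":0,"jaw":0.6}
    - {"dx":0,"dy":0,"dz":0,"yaw":0,"jaw":0.4}
    - {"dx":0,"dy":0,"dz":0,"yaw":0,"jaw":0.4}
    - {"dx":0,"dy":0,"dz":-0.5,"yaw":0,"jaw":0.4}
    - {"dx":0,"dy":0,"dz":-1,"yaw":0,"jaw":0.4}
    - {"dx":0,"dy":0,"dz":-1,"yaw":0,"jaw":0.4}
    - {"dx":0,"dy":0,"dz":-1,"yaw":0,"jaw":0.4}
    - {"dx":0,"dy":0,"dz":-0.5,"yaw":0,"jaw":0.3}

```text
time_s: 6.72
ee_pos: [0.639, -0.089, 0.1288]
tool_rot: [0.002, 0.0, 1.0, -0.0]
wrist_force: [0.9, 0.4, 0.9]
grip_width: 0.0596
```

>>> step_arm:
  commands:
    - {"dx":0.92,"dy":0.03,"dz":0,"yaw":0,"jaw":0.3}
    - {"dx":0.92,"dy":0.03,"dz":0,"yaw":0,"jaw":0.3}
    - {"dx":0.92,"dy":0.03,"dz":0,"yaw":0,"jaw":0.3}
    - {"dx":0.92,"dy":0.03,"dz":0,"yaw":0,"jaw":0.3}
    - {"dx":0.92,"dy":0.03,"dz":0,"yaw":0,"jaw":0.3}
    - {"dx":0.92,"dy":0.03,"dz":0,"yaw":0,"jaw":0.3}
    - {"dx":0.92,"dy":0.03,"dz":0,"yaw":0,"jaw":0.3}
    - {"dx":0.92,"dy":0.03,"dz":0,"yaw":0,"jaw":0.3}
    - {"dx":0.88,"dy":0.03,"dz":0,"yaw":0,"jaw":0.3}
    - {"dx":0,"dy":0,"dz":0,"yaw":0,"jaw":0.3}

```text
time_s: 7.55
ee_pos: [0.4267, -0.0814, 0.1244]
tool_rot: [-0.002, 0.0, 1.0, 0.0]
wrist_force: [-0.0, -0.5, -0.0]
grip_width: 0.0598
```

```bash
python3 look.py c3
```

```text
0.05964264818921099 [ 0.42941706 -0.08175808  0.12489887] [ 0.20411015 -0.07866022  0.35383812]
```

View pics/c3.png

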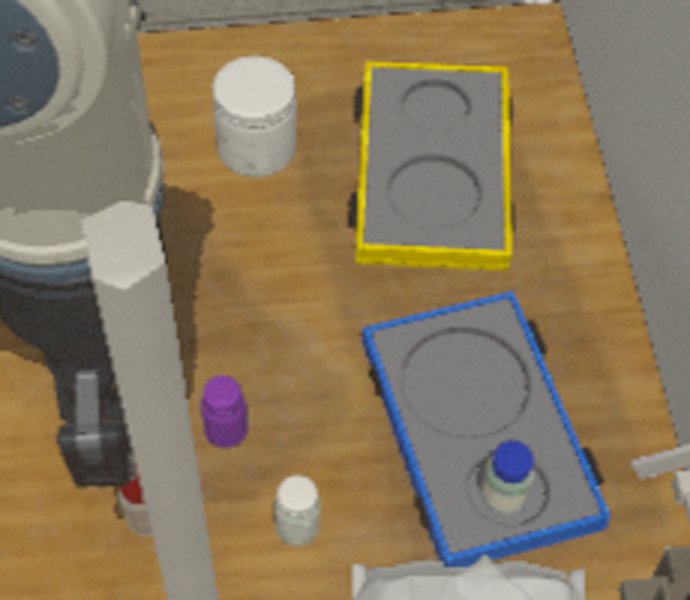

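The blue vial stands upright in the small pocket at (510,480). Now descend on red.

>>> step_arm:
  commands:
    - {"dx":-0.05,"dy":0,"dz":1,"yaw":0,"jaw":0.3}
    - {"dx":0,"dy":0,"dz":1,"yaw":0,"jaw":0.3}
    - {"dx":0,"dy":0,"dz":1,"yaw":0,"jaw":0.3}
    - {"dx":0,"dy":0,"dz":0.8,"yaw":0,"jaw":0.3}
    - {"dx":0,"dy":0,"dz":0.5,"yaw":0,"jaw":0.3}
    - {"dx":0,"dy":0,"dz":0,"yaw":0,"jaw":0.6}
    - {"dx":0,"dy":0,"dz":0,"yaw":0,"jaw":0.8}
    - {"dx":0,"dy":0,"dz":0,"yaw":0,"jaw":0.9}
    - {"dx":0,"dy":0,"dz":0,"yaw":0,"jaw":1}
    - {"dx":0,"dy":0,"dz":0,"yaw":0,"jaw":1}

```text
time_s: 8.43
ee_pos: [0.4336, -0.0821, 0.0182]
tool_rot: [0.001, 0.0, 1.0, -0.0]
wrist_force: [0.2, 0.0, 0.0]
grip_width: 0.0233
```

>>> step_arm:
  commands:
    - {"dx":0,"dy":0,"dz":0,"yaw":0,"jaw":1}
    - {"dx":0,"dy":0,"dz":-0.6,"yaw":0,"jaw":1}
    - {"dx":0,"dy":0,"dz":-0.9,"yaw":0,"jaw":1}
    - {"dx":0,"dy":0,"dz":-1,"yaw":0,"jaw":1}
    - {"dx":0,"dy":0,"dz":-1,"yaw":0,"jaw":1}
    - {"dx":0,"dy":0,"dz":-1,"yaw":0,"jaw":1}

```text
time_s: 8.93
ee_pos: [0.4325, -0.0819, 0.1313]
tool_rot: [0.0, 0.0, 1.0, -0.0]
wrist_force: [0.5, 0.4, -0.4]
grip_width: 0.0234
```

>>> step_arm:
  commands:
    - {"dx":-0.7,"dy":0.93,"dz":0,"yaw":0,"jaw":1}
    - {"dx":-0.7,"dy":0.93,"dz":0,"yaw":0,"jaw":1}
    - {"dx":-0.7,"dy":0.93,"dz":0,"yaw":0,"jaw":1}
    - {"dx":-0.7,"dy":0.93,"dz":0,"yaw":0,"jaw":1}
    - {"dx":-0.7,"dy":0.93,"dz":0,"yaw":0,"jaw":1}
    - {"dx":-0.7,"dy":0.93,"dz":0,"yaw":0,"jaw":1}
    - {"dx":-0.7,"dy":0.93,"dz":0,"yaw":0,"jaw":1}
    - {"dx":-0.7,"dy":0.93,"dz":0,"yaw":0,"jaw":1}
    - {"dx":-0.7,"dy":0.93,"dz":0,"yaw":0,"jaw":1}
    - {"dx":-0.7,"dy":0.93,"dz":0,"yaw":0,"jaw":1}

```text
time_s: 9.77
ee_pos: [0.6084, 0.1518, 0.1302]
tool_rot: [0.0, 0.0, 1.0, 0.0]
wrist_force: [0.1, 0.8, -0.3]
grip_width: 0.0237
```

>>> step_arm:
  commands:
    - {"dx":-0.7,"dy":0.93,"dz":0,"yaw":0,"jaw":1}
    - {"dx":-0.54,"dy":0.89,"dz":0,"yaw":0,"jaw":1}
    - {"dx":0,"dy":0,"dz":0.9,"yaw":0,"jaw":1}
    - {"dx":0,"dy":0,"dz":0.9,"yaw":0,"jaw":1}
    - {"dx":0,"dy":0,"dz":0.9,"yaw":0,"jaw":1}
    - {"dx":0,"dy":0,"dz":0.8,"yaw":0,"jaw":1}
    - {"dx":0,"dy":0,"dz":0.5,"yaw":0,"jaw":1}
    - {"dx":0,"dy":0,"dz":0,"yaw":0,"jaw":1}
    - {"dx":0,"dy":0,"dz":0,"yaw":0,"jaw":1}

```text
time_s: 10.52
ee_pos: [0.6387, 0.1959, 0.0298]
tool_rot: [-0.0, 0.0, 1.0, -0.0]
wrist_force: [0.1, 0.3, -0.2]
grip_width: 0.0241
```

```bash
python3 look.py c4
```

```text
0.02376355143892857 [0.63940228 0.1960658  0.03073906] [ 0.68524276 -0.61152487  0.41245372]
```

View pics/c4.png

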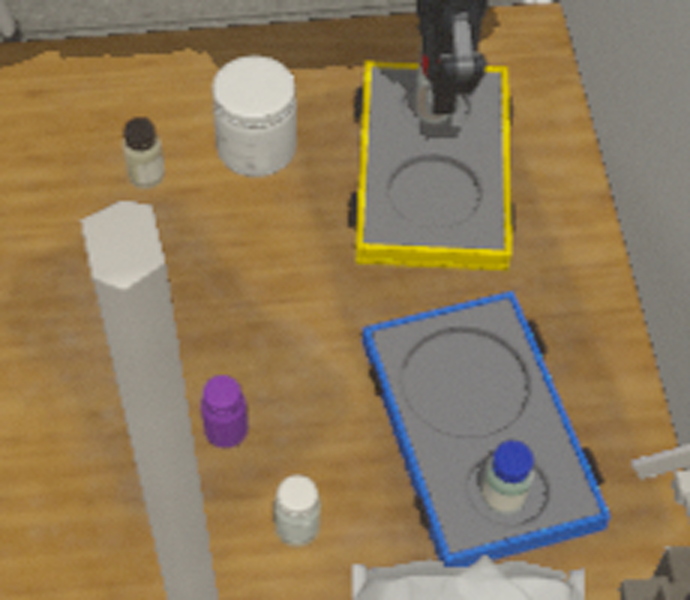

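The red vial is over its pocket. Lower 5.5 mm, release and rise.

>>> step_arm:
  commands:
    - {"dx":0,"dy":0,"dz":0.12,"yaw":0,"jaw":1}
    - {"dx":0,"dy":0,"dz":0.1,"yaw":0,"jaw":1}
    - {"dx":0,"dy":0,"dz":0,"yaw":0,"jaw":1}
    - {"dx":0,"dy":0,"dz":0,"yaw":0,"jaw":1}

```text
time_s: 10.9
ee_pos: [0.6394, 0.1961, 0.0251]
tool_rot: [0.001, 0.0, 1.0, 0.0]
wrist_force: [0.9, 0.4, 2.4]
grip_width: 0.0231
```

>>> step_arm:
  commands:
    - {"dx":0,"dy":0,"dz":0,"yaw":0,"jaw":0.6}
    - {"dx":0,"dy":0,"dz":0,"yaw":0,"jaw":0.4}
    - {"dx":0,"dy":0,"dz":0,"yaw":0,"jaw":0.4}
    - {"dx":0,"dy":0,"dz":-0.5,"yaw":0,"jaw":0.4}
    - {"dx":0,"dy":0,"dz":-1,"yaw":0,"jaw":0.4}
    - {"dx":0,"dy":0,"dz":-1,"yaw":0,"jaw":0.4}
    - {"dx":0,"dy":0,"dz":-1,"yaw":0,"jaw":0.4}
    - {"dx":0,"dy":0,"dz":-0.5,"yaw":0,"jaw":0.2}

```text
time_s: 11.57
ee_pos: [0.6403, 0.1964, 0.1283]
tool_rot: [0.002, 0.0, 1.0, 0.001]
wrist_force: [0.4, -0.5, 0.6]
grip_width: 0.0619
```

>>> step_arm:
  commands:
    - {"dx":0.92,"dy":-0.62,"dz":0,"yaw":0,"jaw":0.2}
    - {"dx":0.92,"dy":-0.62,"dz":0,"yaw":0,"jaw":0.2}
    - {"dx":0.92,"dy":-0.62,"dz":0,"yaw":0,"jaw":0.2}
    - {"dx":0.92,"dy":-0.62,"dz":0,"yaw":0,"jaw":0.2}
    - {"dx":0.92,"dy":-0.62,"dz":0,"yaw":0,"jaw":0.2}
    - {"dx":0.92,"dy":-0.62,"dz":0,"yaw":0,"jaw":0.2}
    - {"dx":0.92,"dy":-0.62,"dz":0,"yaw":0,"jaw":0.2}
    - {"dx":0.92,"dy":-0.62,"dz":0,"yaw":0,"jaw":0.2}
    - {"dx":0.89,"dy":-0.6,"dz":0,"yaw":0,"jaw":0.2}
    - {"dx":0,"dy":0,"dz":0,"yaw":0,"jaw":0.2}

```text
time_s: 12.4
ee_pos: [0.4273, 0.0551, 0.1238]
tool_rot: [-0.002, 0.001, 1.0, -0.001]
wrist_force: [-1.4, 0.5, -0.6]
grip_width: 0.0688
```

```bash
python3 look.py c5
```

```text
0.06837407459641917 [0.43022544 0.05606228 0.12433556] [-0.16130275 -0.19507197 -0.42379292]
```

View pics/c5.png

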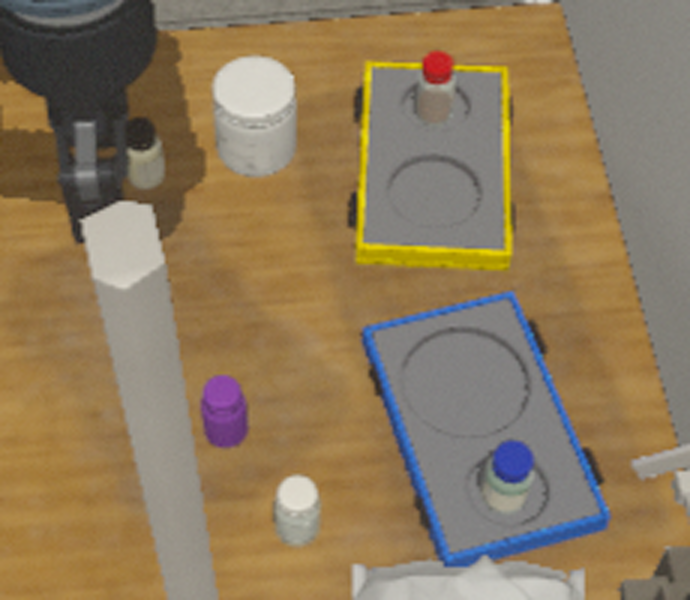

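Red is standing in its pocket at (437,90). Now grasp the dropper.

>>> step_arm:
  commands:
    - {"dx":-0.06,"dy":0,"dz":1,"yaw":0,"jaw":0.2}
    - {"dx":0,"dy":0,"dz":1,"yaw":0,"jaw":0.2}
    - {"dx":0,"dy":0,"dz":1,"yaw":0,"jaw":0.2}
    - {"dx":0,"dy":0,"dz":0.9,"yaw":0,"jaw":0.2}
    - {"dx":0,"dy":0,"dz":0.5,"yaw":0,"jaw":0.2}
    - {"dx":0,"dy":0,"dz":0,"yaw":0,"jaw":0.4}
    - {"dx":0,"dy":0,"dz":0,"yaw":0,"jaw":0.6}
    - {"dx":0,"dy":0,"dz":0,"yaw":0,"jaw":0.8}
    - {"dx":0,"dy":0,"dz":0,"yaw":0,"jaw":1}
    - {"dx":0,"dy":0,"dz":0,"yaw":0,"jaw":1}

```text
time_s: 13.28
ee_pos: [0.4349, 0.0572, 0.0152]
tool_rot: [0.001, 0.0, 1.0, 0.0]
wrist_force: [-0.1, -0.6, -0.8]
grip_width: 0.0356
```

>>> step_arm:
  commands:
    - {"dx":0,"dy":0,"dz":0,"yaw":0,"jaw":1}
    - {"dx":0,"dy":0,"dz":-0.6,"yaw":0,"jaw":1}
    - {"dx":0,"dy":0,"dz":-0.9,"yaw":0,"jaw":1}
    - {"dx":0,"dy":0,"dz":-1,"yaw":0,"jaw":1}
    - {"dx":0,"dy":0,"dz":-1,"yaw":0,"jaw":1}
    - {"dx":0,"dy":0,"dz":0,"yaw":0,"jaw":1}
  grip_force: 30

```text
time_s: 13.78
ee_pos: [0.4367, 0.0574, 0.1059]
tool_rot: [0.003, 0.0, 1.0, 0.0]
wrist_force: [0.7, 0.8, -0.4]
grip_width: 0.0353
```

```bash
python3 look.py c6
```

```text
0.035640355120425286 [0.43593415 0.0572786  0.10422868] [ 0.06039045 -0.35421166 -0.43254714]
```

View pics/c6.png

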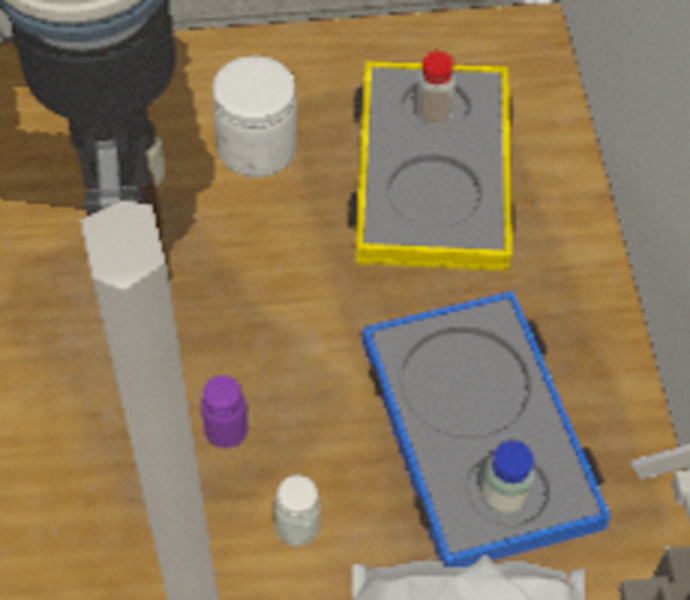

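>>> step_arm:
  commands:
    - {"dx":-0.85,"dy":0.3,"dz":0,"yaw":0,"jaw":1}
    - {"dx":-0.85,"dy":0.3,"dz":0,"yaw":0,"jaw":1}
    - {"dx":-0.85,"dy":0.3,"dz":0,"yaw":0,"jaw":1}
    - {"dx":-0.85,"dy":0.3,"dz":0,"yaw":0,"jaw":1}
    - {"dx":-0.85,"dy":0.3,"dz":0,"yaw":0,"jaw":1}
    - {"dx":-0.85,"dy":0.3,"dz":0,"yaw":0,"jaw":1}
    - {"dx":-0.85,"dy":0.3,"dz":0,"yaw":0,"jaw":1}
    - {"dx":-0.85,"dy":0.3,"dz":0,"yaw":0,"jaw":1}
    - {"dx":-0.85,"dy":0.3,"dz":0,"yaw":0,"jaw":1}
    - {"dx":0,"dy":0,"dz":0,"yaw":0,"jaw":1}

```text
time_s: 14.67
ee_pos: [0.6287, 0.1257, 0.1009]
tool_rot: [0.001, 0.0, 1.0, 0.0]
wrist_force: [-0.0, -0.8, -0.7]
grip_width: 0.0359
```

>>> step_arm:
  commands:
    - {"dx":0,"dy":0,"dz":0.9,"yaw":0,"jaw":1}
    - {"dx":0,"dy":0,"dz":0.9,"yaw":0,"jaw":1}
    - {"dx":0,"dy":0,"dz":0.7,"yaw":0,"jaw":1}
    - {"dx":0,"dy":0,"dz":0.5,"yaw":0,"jaw":1}
    - {"dx":0,"dy":0,"dz":0,"yaw":0,"jaw":1}
    - {"dx":0,"dy":0,"dz":0,"yaw":0,"jaw":1}

```text
time_s: 15.17
ee_pos: [0.6244, 0.1242, 0.026]
tool_rot: [-0.001, 0.0, 1.0, -0.0]
wrist_force: [0.8, 0.7, -0.4]
grip_width: 0.0353
```

```bash
python3 look.py c7
```

```text
0.0354648110725248 [0.62526542 0.12441696 0.02698228] [ 0.10009504  0.50565857 -0.11210059]
```

View pics/c7.png

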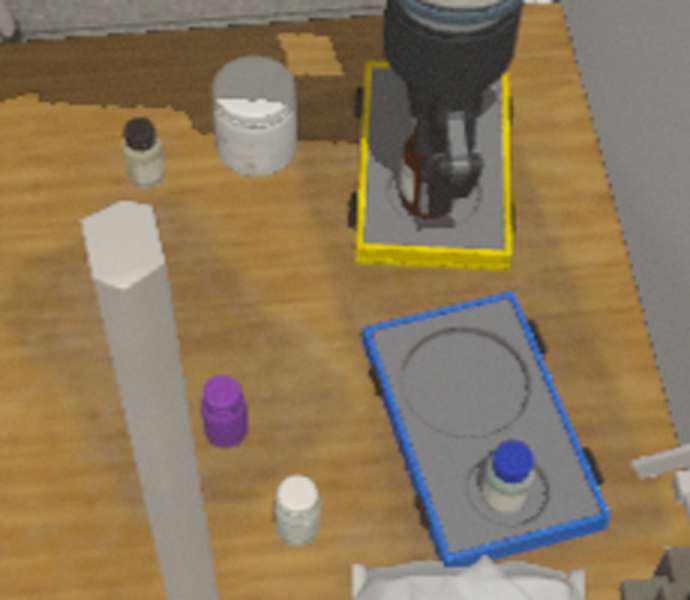

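The dropper spans about 400–458 px and the pocket 389–481, so it sits about 4 mm towards -x. I'll correct that while lowering, then release and rise.

>>> step_arm:
  commands:
    - {"dx":-0.14,"dy":0,"dz":0,"yaw":0,"jaw":1}
    - {"dx":0,"dy":0,"dz":0.12,"yaw":0,"jaw":1}
    - {"dx":0,"dy":0,"dz":0.1,"yaw":0,"jaw":1}
    - {"dx":0,"dy":0,"dz":0,"yaw":0,"jaw":1}
    - {"dx":0,"dy":0,"dz":0,"yaw":0,"jaw":1}

```text
time_s: 15.63
ee_pos: [0.6296, 0.1246, 0.0219]
tool_rot: [0.001, 0.0, 1.0, 0.0]
wrist_force: [1.0, 0.3, 2.4]
grip_width: 0.036
```

>>> step_arm:
  commands:
    - {"dx":0,"dy":0,"dz":0,"yaw":0,"jaw":0.5}
    - {"dx":0,"dy":0,"dz":0,"yaw":0,"jaw":0.3}
    - {"dx":0,"dy":0,"dz":0,"yaw":0,"jaw":0.3}
    - {"dx":0,"dy":0,"dz":-0.5,"yaw":0,"jaw":0.3}
    - {"dx":0,"dy":0,"dz":-1,"yaw":0,"jaw":0.3}
    - {"dx":0,"dy":0,"dz":-1,"yaw":0,"jaw":0.3}
    - {"dx":0,"dy":0,"dz":-1,"yaw":0,"jaw":0.3}
    - {"dx":0,"dy":0,"dz":-0.8,"yaw":0,"jaw":0.1}

```text
time_s: 16.3
ee_pos: [0.6292, 0.1245, 0.1316]
tool_rot: [0.001, 0.0, 1.0, 0.0]
wrist_force: [0.9, -0.4, 0.1]
grip_width: 0.0703
```

>>> step_arm:
  commands:
    - {"dx":0.92,"dy":0.46,"dz":0,"yaw":0,"jaw":0}
    - {"dx":0.92,"dy":0.46,"dz":0,"yaw":0,"jaw":0}
    - {"dx":0.92,"dy":0.46,"dz":0,"yaw":0,"jaw":0}
    - {"dx":0.92,"dy":0.46,"dz":0,"yaw":0,"jaw":0}
    - {"dx":0.88,"dy":0.46,"dz":0,"yaw":0,"jaw":0}
    - {"dx":0,"dy":0,"dz":0,"yaw":0,"jaw":0}
    - {"dx":0,"dy":0,"dz":0,"yaw":0,"jaw":0}

```text
time_s: 16.88
ee_pos: [0.5142, 0.1825, 0.1297]
tool_rot: [0.0, -0.001, 1.0, 0.0]
wrist_force: [0.3, -0.0, -0.1]
grip_width: 0.0857
```

```bash
python3 look.py c8
```

```text
0.08530600273752786 [0.51532075 0.18225379 0.12971301] [0.03338702 0.10579397 0.58118712]
```

View pics/c8.png

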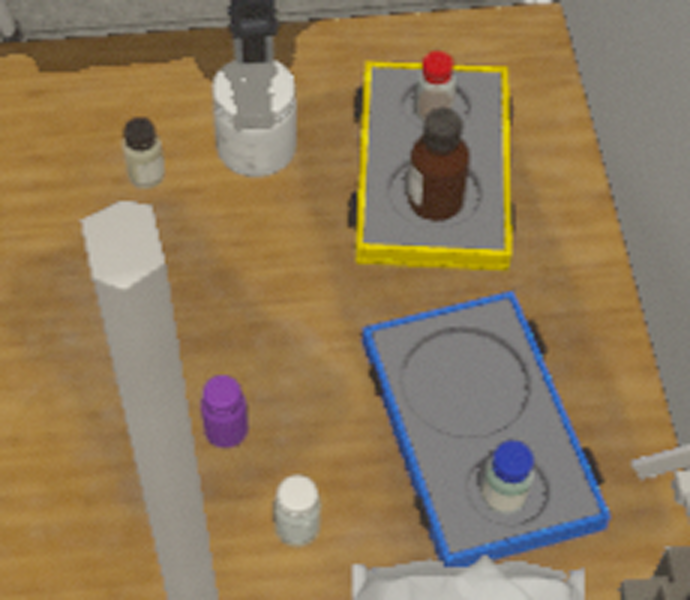

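The dropper stands upright in the pocket, with its base at about (438,195). Now pick up the jar.

>>> step_arm:
  commands:
    - {"dx":0,"dy":0,"dz":1,"yaw":0,"jaw":0}
    - {"dx":0,"dy":0,"dz":1,"yaw":0,"jaw":0}
    - {"dx":0,"dy":0,"dz":1,"yaw":0,"jaw":0}
    - {"dx":0,"dy":0,"dz":0.9,"yaw":0,"jaw":0}
    - {"dx":0,"dy":0,"dz":0.5,"yaw":0,"jaw":0}
    - {"dx":0,"dy":0,"dz":0,"yaw":0,"jaw":0.2}
    - {"dx":0,"dy":0,"dz":0,"yaw":0,"jaw":0.4}
    - {"dx":0,"dy":0,"dz":0,"yaw":0,"jaw":0.7}
    - {"dx":0,"dy":0,"dz":0,"yaw":0,"jaw":1}
    - {"dx":0,"dy":0,"dz":0,"yaw":0,"jaw":1}
  grip_force: 35

```text
time_s: 17.77
ee_pos: [0.5158, 0.1822, 0.0201]
tool_rot: [0.001, 0.0, 1.0, 0.0]
wrist_force: [-0.6, -0.6, 3.6]
grip_width: 0.0522
```

>>> step_arm:
  commands:
    - {"dx":0,"dy":0,"dz":0,"yaw":0,"jaw":1}
    - {"dx":0,"dy":0,"dz":-0.6,"yaw":0,"jaw":1}
    - {"dx":0,"dy":0,"dz":-0.9,"yaw":0,"jaw":1}
    - {"dx":0,"dy":0,"dz":-1,"yaw":0,"jaw":1}
    - {"dx":0,"dy":0,"dz":-1,"yaw":0,"jaw":1}
    - {"dx":0,"dy":0,"dz":-0.5,"yaw":0,"jaw":1}
    - {"dx":0,"dy":0,"dz":0,"yaw":0,"jaw":1}

```text
time_s: 18.35
ee_pos: [0.5166, 0.1827, 0.122]
tool_rot: [0.003, 0.0, 1.0, 0.001]
wrist_force: [-0.3, 0.2, -1.0]
grip_width: 0.0522
```

>>> step_arm:
  commands:
    - {"dx":-0.48,"dy":-0.89,"dz":0,"yaw":0,"jaw":1}
    - {"dx":-0.48,"dy":-0.89,"dz":0,"yaw":0,"jaw":1}
    - {"dx":-0.48,"dy":-0.89,"dz":0,"yaw":0,"jaw":1}
    - {"dx":-0.48,"dy":-0.89,"dz":0,"yaw":0,"jaw":1}
    - {"dx":-0.48,"dy":-0.89,"dz":0,"yaw":0,"jaw":1}
    - {"dx":-0.48,"dy":-0.89,"dz":0,"yaw":0,"jaw":1}
    - {"dx":-0.48,"dy":-0.89,"dz":0,"yaw":0,"jaw":1}
    - {"dx":-0.48,"dy":-0.89,"dz":0,"yaw":0,"jaw":1}
    - {"dx":-0.5,"dy":-0.89,"dz":0,"yaw":0,"jaw":1}
    - {"dx":0,"dy":0,"dz":0,"yaw":0,"jaw":1}

```text
time_s: 19.18
ee_pos: [0.6248, -0.0218, 0.1178]
tool_rot: [0.0, 0.001, 1.0, -0.001]
wrist_force: [0.1, -0.1, -1.0]
grip_width: 0.0519
```

>>> step_arm:
  commands:
    - {"dx":0,"dy":0,"dz":0.9,"yaw":0,"jaw":1}
    - {"dx":0,"dy":0,"dz":0.9,"yaw":0,"jaw":1}
    - {"dx":0,"dy":0,"dz":0.7,"yaw":0,"jaw":1}
    - {"dx":0,"dy":0,"dz":0.6,"yaw":0,"jaw":1}
    - {"dx":0,"dy":0,"dz":0.4,"yaw":0,"jaw":1}
    - {"dx":0,"dy":0,"dz":0,"yaw":0,"jaw":1}
    - {"dx":0,"dy":0,"dz":0,"yaw":0,"jaw":1}

```text
time_s: 19.77
ee_pos: [0.6226, -0.018, 0.0306]
tool_rot: [-0.001, 0.0, 1.0, 0.0]
wrist_force: [0.6, 0.2, -2.3]
grip_width: 0.0521
```

```bash
python3 look.py c9
```

```text
0.05208160775926888 [ 0.62333713 -0.01810566  0.03152234] [-0.45314672  0.08158878 -0.7258358 ]
```

View pics/c9.png

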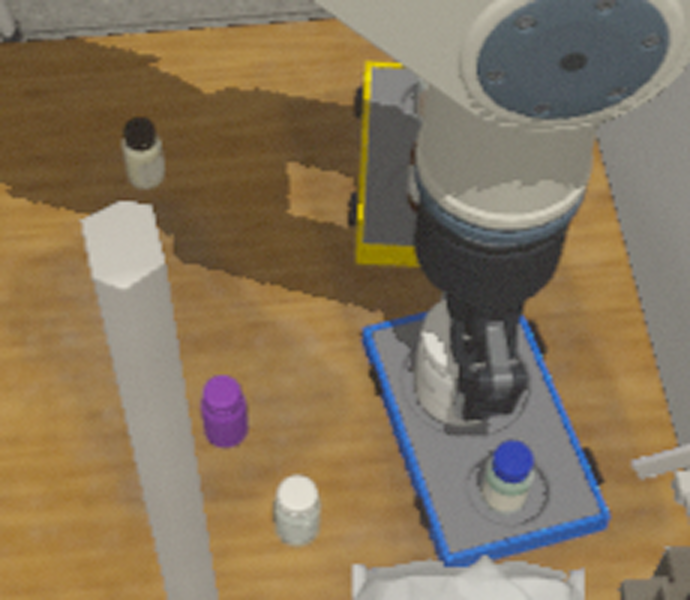

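The jar is in the pocket outline, with its left edge at 415 px against the pocket's 401. Lower, open only to about 60 mm because of the blue vial, and rise.

>>> step_arm:
  commands:
    - {"dx":0,"dy":0,"dz":0.12,"yaw":0,"jaw":1}
    - {"dx":0,"dy":0,"dz":0.08,"yaw":0,"jaw":1}
    - {"dx":0,"dy":0,"dz":0,"yaw":0,"jaw":1}
    - {"dx":0,"dy":0,"dz":0,"yaw":0,"jaw":1}

```text
time_s: 20.15
ee_pos: [0.6239, -0.0183, 0.0271]
tool_rot: [0.001, 0.0, 1.0, 0.0]
wrist_force: [-0.5, -0.3, 2.6]
grip_width: 0.0526
```

>>> step_arm:
  commands:
    - {"dx":0,"dy":0,"dz":0,"yaw":0,"jaw":0.3}
    - {"dx":0,"dy":0,"dz":0,"yaw":0,"jaw":0.27}
    - {"dx":0,"dy":0,"dz":0,"yaw":0,"jaw":0.27}
    - {"dx":0,"dy":0,"dz":-0.4,"yaw":0,"jaw":0.27}
    - {"dx":0,"dy":0,"dz":-0.8,"yaw":0,"jaw":0.27}
    - {"dx":0,"dy":0,"dz":-1,"yaw":0,"jaw":0.27}
    - {"dx":0,"dy":0,"dz":-1,"yaw":0,"jaw":0.27}
    - {"dx":0,"dy":0,"dz":-1,"yaw":0,"jaw":0.27}
    - {"dx":0,"dy":0,"dz":-1,"yaw":0,"jaw":0.27}

```text
time_s: 20.9
ee_pos: [0.6231, -0.0183, 0.1582]
tool_rot: [0.0, 0.0, 1.0, -0.0]
wrist_force: [0.8, -0.7, 0.4]
grip_width: 0.0623
```

>>> step_arm:
  commands:
    - {"dx":1,"dy":0.7,"dz":-0.3,"yaw":0,"jaw":0.27}
    - {"dx":1,"dy":0.7,"dz":-0.3,"yaw":0,"jaw":0.27}
    - {"dx":1,"dy":0.7,"dz":0,"yaw":0,"jaw":0.27}
    - {"dx":1,"dy":0.7,"dz":0,"yaw":0,"jaw":0.27}
    - {"dx":1,"dy":0.7,"dz":0,"yaw":0,"jaw":0.27}
    - {"dx":1,"dy":1,"dz":0,"yaw":0,"jaw":0.27}
    - {"dx":1,"dy":1,"dz":0,"yaw":0,"jaw":0.27}
    - {"dx":1,"dy":1,"dz":0,"yaw":0,"jaw":0.27}
    - {"dx":1,"dy":1,"dz":0,"yaw":0,"jaw":0.27}
    - {"dx":0,"dy":1,"dz":0,"yaw":0,"jaw":0.27}

```text
time_s: 21.73
ee_pos: [0.3935, 0.1943, 0.1715]
tool_rot: [-0.001, 0.0, 1.0, -0.001]
wrist_force: [0.7, 0.3, 1.0]
grip_width: 0.0627
```

```bash
python3 look.py c10; python3 - <<'E'
import cv2
from bench import eyes
b=eyes.get_image("top")[60:320,120:400,::-1]
cv2.imwrite("pics/t10.png",cv2.resize(b,None,fx=2.3,fy=2.3,interpolation=cv2.INTER_CUBIC))
E
```

```text
0.06220151613671185 [0.39678197 0.19834872 0.17230269] [1.59832087 2.4199897  1.11554634]
```

View pics/c10.png

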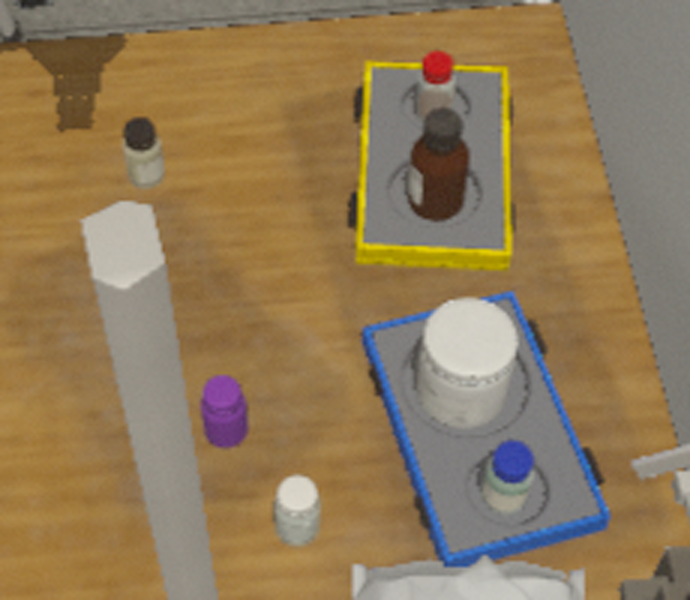

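View pics/t10.png

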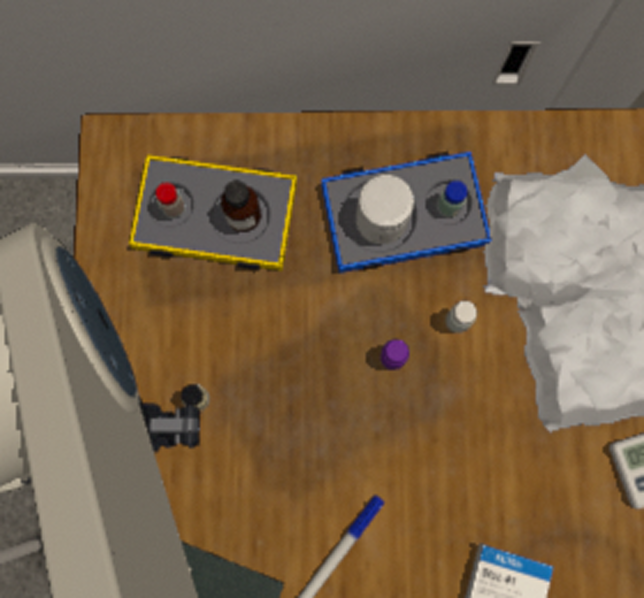

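Both views show all four upright in their pockets, and the black, white and purple vials unmoved. Next, a numeric check against the pocket centres, then hand-in.

```bash
python3 - <<'E'
from h import *
from bench import order
D=dict(jar=((386,203),(469,338),.073,(.6257,-.018)),blue=((456,190),(513,460),.058,(.638,-.089)),red=((166,193),(437,66),.062,(.638,.196)),drop=((237,190),(443,121),.088,(.627,.1246)))
ok=True
for k,(t,s,z,c) in D.items():
    a=(tc(*t,z)[:2]-c)*1e3;b=(sc(*s,z)[:2]-c)*1e3;print(k,a.round(1),b.round(1)); ok&=np.linalg.norm((a+b)/2)<9
print(ok)
if ok: print(order.sign_off())
E
```

```text
jar [-6.2 -1.8] [-3.5 -3.7]
blue [-0.8 -0.9] [-1.4 -2.7]
red [-3.3 -2.1] [-2.  -5.6]
drop [ 1.4 -2.6] [ 0.9 -1.4]
True
the job is handed in; nothing more can be done
None
```

I made up both kits and handed the job in at about 22 s of the 109 s; the sign-off gave no verdict. The jar and the blue-capped vial are in the blue case, and the dropper bottle and the red-capped vial are in the yellow case.

- **Position:** both cameras showed all four things upright in their pockets. Their offsets from the pocket centres measured at most about 6 mm, with 13 mm allowed. The largest were the jar at about 5–6 mm and the red vial at about 4–6 mm.
- **Height:** I set each thing's height on its pocket floor by dead reckoning and a light contact force, and did not measure it separately.
- **Left alone:** the black-capped, white-capped and purple vials looked unmoved and upright in the final pictures.
- **Disagreement between the cameras:** they differed by up to about 5 mm on some positions, so I used the mean of the two.
- **Refused moves:** my first two move calls were refused because the rows left out some of the numbers. Nothing moved as a result.

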